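Set the fourth foot of a test fixture

ROBOT

A 6-joint arm with a two-finger parallel gripper is mounted at the origin on the work surface. World frame = base frame: x ahead of the robot, y to its left, z up, the work surface at z = 0. Lengths are in m, angles in rad, forces in N, time in s.
With the tool pointing down it reaches from about 0.275 to 0.75 m from the base axis. Payload 10.2 kg.
Tool frame: the origin (TCP) lies midway between the tips of the shut fingers; the grasp point (between the pads) lies 19 mm behind it (env.hold_point_z is the distance from the TCP to the grasp point, in m); x points along the fingers, z is the direction in which the jaws open and shut, and the axes are right-handed (so a half turn about x gives the same grasp; the last joint's range is limited). The gripper opens to 85 mm and grips with 20 to 120 N. Pads are 22 mm wide; open, the fingers measure 114 mm over their backs; the gripper's body (76 mm by 85 mm) begins 54 mm behind the grasp point. The pads swing forward as they close: fully open they stand 13 mm farther back than shut.
Start: joints at [-1.44, 0.313, 1.498, -0, 1.331, -0.223], TCP at [0.182, -0.492, 0.231] pointing down, gripper open.
Joint ranges: [-2.94, 2.94], [-0.97, 2.17], [0.19, 2.56], [-1.23, 4.37], [0.02, 3.11], [-2.88, 2.88]. Speed limits (rad/s): [2.39, 2.39, 3.01, 3.14, 3.14, 3.14].

INTERFACE

Orientations are given as a unit quaternion [x, y, z, w].
In Python, from bench import env, kinematics, monitor, eyes, job gives the robot as it stands. The module is installed in compiled form; this text tells all that it offers. Calls block until the motion is done:
- env.reach(position, orientation): joint-space move of the TCP to a pose.
- env.movel(position, velocity=0.15, frame=None, guard=None): straight line of the TCP; frame=None keeps the orientation; velocity is the mean speed in m/s. With guard (N) it stops when the force on the tool has changed by that much, and returns True; else False.
- env.set_joints(angles): joint-space move.
- env.release() and env.close_gripper(effort=None): open the fingers fully, or close them until they stop; effort is the grip in N (None keeps the last).
- env.hold(seconds).
- kinematics.ik(position, orientation): joint angles nearest the present ones, or None.
- monitor.sense(): the state.
- eyes.grab_frame(name): name is "scene" or "side" or "wrist"; returns a dict with "frame" (420x560x3 uint8, red, green, blue), "mtx" (3x3 intrinsics, pixels), "view" (4x4, takes a point from world to camera coordinates). Camera axes: x right, y down, z forward; pixel columns grow to the right and rows downward; lengths in m; the calibration is good to about 2 mm. The wrist camera is an equidistant fisheye: a pixel r from the principal point sees the ray r / f radians off the axis. A picture is of the moment at which its call begins. There is no depth.
A pose or a line that the arm cannot do raises env.MotionError and nothing moves.
- job.hand_in(): hands the job in, once; it reports no verdict.
The state is a dict: "clock": time; "joints": joint angles; "qvel": joint speeds; "joint_efforts": joint torques, N m; "position": TCP position; "ee_rot": TCP orientation; "contact_force": force on the tool from outside, world axes, zero at the start; "ft_torque": the same for the moment, N m; "finger_gap": opening from 0.0 (shut) to 1.0 (fully open).
Only numpy, scipy, OpenCV 4.12 (cv2) and the standard library are available. Lean on these libraries where they do the work, as an engineer would, in place of code of your own. Each camera call takes 0.05 s, during which the arm holds its last target.

TASK

The aluminium test fixture stands on three feet while its fourth, the orange-soled foot under the outrigger arm, still hangs in the air. Crank the black handwheel clockwise (seen from above) until that foot just touches and rests lightly on the grey block below, feeling for the contact and never jacking it down hard; then swing the red lock lever clockwise as far as it goes. Leave everything else where it is.

Things in the scene. Friction and masses are not known exactly. Their poses are not given: they have to be found in the camera images.
- fixture: Aluminium test fixture, fixed to the bench: box 200 (x) x 260 (y) mm, underside 25 and deck 85 mm above the bench. Origin at the box's centre, at bench level; z up. A dark outrigger arm, 60 mm wide and 12 mm thick, leaves its -y side; its top is 72 mm above the bench and it ends 250 mm from the origin. The handwheel's axis is at (0, -220) mm.
- handwheel (a joint): Turn of the black handwheel, rad: 0 = foot fully raised, growing clockwise seen from above (to 7.5). The thread lowers the foot 24 mm a turn (3.82 mm per rad); the wheel itself keeps its height. While it turns in free air it takes a steady 0.25 N m, that is 9 N at the handle (less once stopped); each newton under the foot adds 0.0038 N m (0.14 N at the handle). It stays where it is left.
- wheel_axis (a point): Point on the handwheel's upright axis, at the height of crank_handle, at (0, -220) mm from the fixture's origin. The wheel is a disc 76 mm across, its top 82 to 84 mm above the bench.
- crank_handle (a point): Point on the axis of the handwheel's upright steel crank handle, a round sleeve 15 mm across that spins freely on its pin, 28 mm from the wheel's axis. The point is 109 mm above the bench, 18 mm below the handle's top and 26 mm above its foot. At handwheel 0 the handle lies towards the fixture's -x from the wheel's axis. The wrist need not turn to crank it round.
- sole_under (a point): Centre of the underside of the foot's orange sole, a disc 38 mm across and 10 mm high. Below it is a fixed grey metal block, 75 mm square, whose top is 12 to 26 mm above the bench, different each time and not given: the gap must be closed by feel.
- sole: The orange sole as a body, its origin at sole_under. It is a springy buffer on the stud: pressed, it gives 1 mm per 15 N, up to 6 mm.
- lock_lever (a joint): Swing of the red lock lever, rad, 0 = open, 1.5 = its stop (locked), growing clockwise seen from above. It turns about the vertical axis through lever_pivot; friction 0.12 N m (about 2 N at the post); it stays where it is left. At 0 the arm points along the fixture's -x, at 1.5 nearly along its +y.
- lever_post (a point): Point on the axis of the lever's upright black handle post, a round post 16 mm across, 62 mm from the pivot axis. The point is 127 mm above the bench, 18 mm below the post's top and 22 mm above the red arm.
- lever_pivot (a point): Point on the lever's pivot axis at the height of lever_post; at (0, -105) mm from the fixture's origin. The red arm is 14 mm wide, 97 to 105 mm above the bench.
- board: Bystander: green circuit board 75 x 50 x 8 mm lying on the fixture's deck. Origin at the centre of its underside.
- spare_foot: Bystander: steel spare foot, disc 42 mm across with an upright stud, 55 mm high. Origin under its centre.
- screwdriver: Bystander: screwdriver with a blue handle, lying on the bench.
- bottle: Bystander: white closed bottle 56 mm across, 130 mm high. Origin under its centre.
- cup: Bystander: grey cup 74 mm across, 85 mm high. Origin under its centre.
- weight: Bystander: brass weight 48 mm across, 52 mm high. Origin under its centre.
- mouse: Bystander: black computer mouse 105 x 60 x 24 mm. Origin under its centre.

How it is judged:
On the way, in this order (a step that is already met when the one before it is completed fails the run):
1. the foot's sole rests lightly on the block (2 to 45 N) while the lever is still open (contact force between sole and anything else between 2 and 45 N and value of joint lock_lever below 0.5 rad), for 0.3 s.
2. the lock lever is swung to its stop (beyond 1.35 rad) (value of joint lock_lever above 1.35 rad), for 0.2 s.
At the end, for the whole second after the job is handed in: The sole presses on the block with 2 to 45 N (squeezed 0.1 to 3 mm), the lock lever is beyond 1.35 of its 1.5 rad, and handwheel and lever are at rest (contact force between sole and anything else between 2 and 45 N and value of joint lock_lever above 1.35 rad and velocity of joint handwheel between -0.05 and 0.05 rad/s and velocity of joint lock_lever between -0.05 and 0.05 rad/s); the robot touches nothing.
It fails at once if the foot is jacked down hard: more than 60 N under its sole (contact force between sole and anything else above 60 N).
It fails at once if a bystander is moved by more than 20 mm (distance of any of board, spare_foot, screwdriver, bottle, cup, weight, mouse from where it was at the start of the episode above 0.02 m).
It also fails if it takes over 72 s, if anything falls off the work surface, if the arm or the gripper's body presses on something with over 40 N, if the wrist force passes 120 N, or if a joint passes its speed limit or range.

## Working session

There is one attempt and no reset: what is moved stays moved. The work goes in short steps, each a Python script; the robot and the scene stay as the last script left them, time stands still between calls to the robot, and variables do not carry over. Pictures are saved under pics/ and viewed, and the job is handed in when it is done.

```bash
mkdir -p pics
python3 - <<'E'
from bench import env,monitor,eyes
import cv2,numpy as np
s=monitor.sense();print(s)
for n in("scene","side","wrist"):
    f=eyes.grab_frame(n);cv2.imwrite(f"pics/a_{n}.png",f["frame"][:,:,::-1]);print(n,f["mtx"].round(1).tolist(),f["view"].round(4).tolist())
    np.savez(f"pics/a_{n}.npz",**f)
print(env.hold_point_z)
E
```

```text
{'clock': 0.0, 'joints': array([-1.44038790e+00,  3.13495172e-01,  1.49847256e+00, -3.48935003e-06,
        1.33098387e+00, -2.23388445e-01]), 'qvel': array([-0.00017122, -0.00143735, -0.00057387,  0.00025524,  0.00168412,
       -0.00202307]), 'joint_efforts': array([-1.63980934e-03, -4.12269616e+01, -2.59745747e+01, -2.69933844e-04,
        4.17084244e-03,  9.79975908e-06]), 'position': array([ 0.18185062, -0.49221629,  0.23069861]), 'ee_rot': array([ 0.4045625 ,  0.58051025, -0.4038538 ,  0.57986132]), 'contact_force': array([ 0.43152976,  0.5678507 , -0.36863674]), 'ft_torque': array([0.01239622, 0.00924036, 0.02477685]), 'finger_gap': 0.9955576745022425}
scene [[391.4, 0.0, 278.8], [0.0, 391.4, 206.9], [0.0, 0.0, 1.0]] [[0.7532, 0.6578, -0.0065, -0.3901], [0.4534, -0.5264, -0.7193, -0.1587], [-0.4765, 0.5388, -0.6947, 1.5833], [0.0, 0.0, 0.0, 1.0]]
side [[520.5, 0.0, 281.0], [0.0, 520.5, 207.7], [0.0, 0.0, 1.0]] [[-0.9992, -0.036, -0.0152, 0.4984], [-0.014, 0.694, -0.7198, 0.0667], [0.0365, -0.719, -0.694, 1.5557], [0.0, 0.0, 0.0, 1.0]]
wrist [[325.2, 0.0, 275.7], [0.0, 325.2, 210.5], [0.0, 0.0, 1.0]] [[0.3457, -0.9383, -0.0006, -0.5255], [-0.904, -0.3332, 0.268, -0.0347], [-0.2516, -0.0921, -0.9634, 0.3792], [0.0, 0.0, 0.0, 1.0]]
0.0187
```

View pics/a_scene.png

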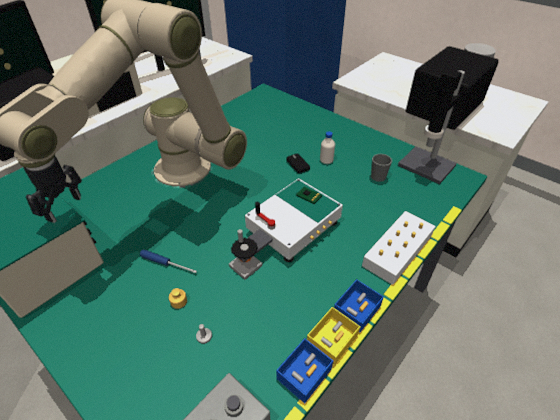

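View pics/a_side.png

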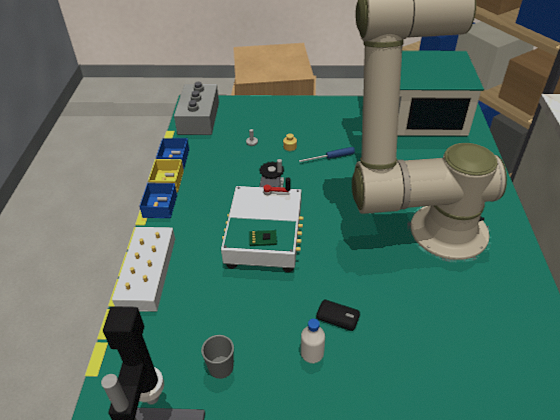

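View pics/a_wrist.png

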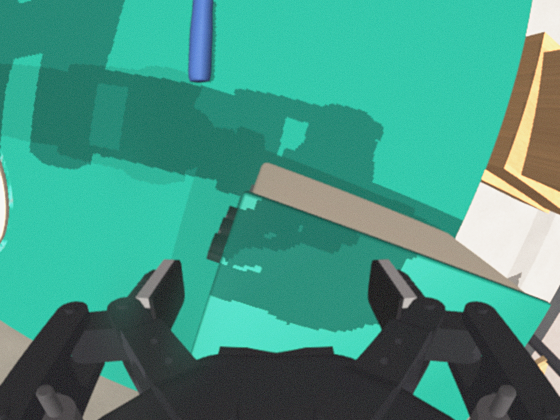

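Run:
```python
import cv2
a=cv2.imread("pics/a_scene.png")[165:285,215:355]; cv2.imwrite("pics/c1.png",cv2.resize(a,None,fx=5,fy=5,interpolation=cv2.INTER_CUBIC))
a=cv2.imread("pics/a_side.png")[150:280,210:320]; cv2.imwrite("pics/c2.png",cv2.resize(a,None,fx=4.5,fy=4.5,interpolation=cv2.INTER_CUBIC))
```

```text
(no output)
```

View pics/c1.png

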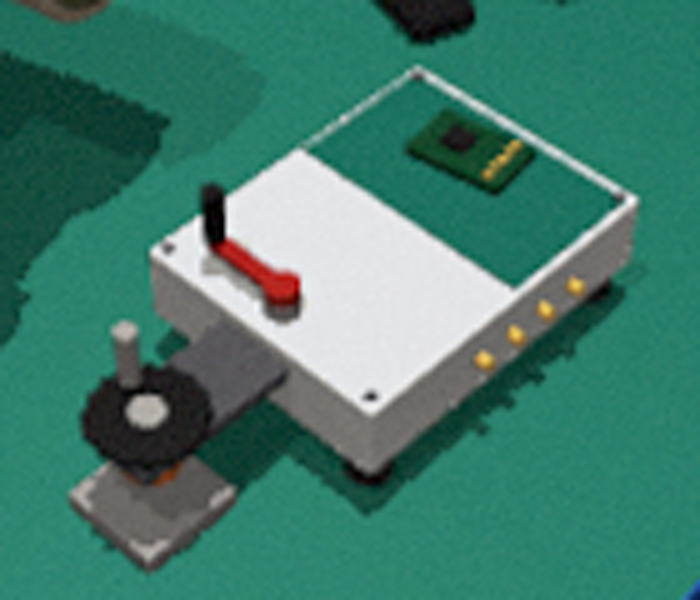

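View pics/c2.png

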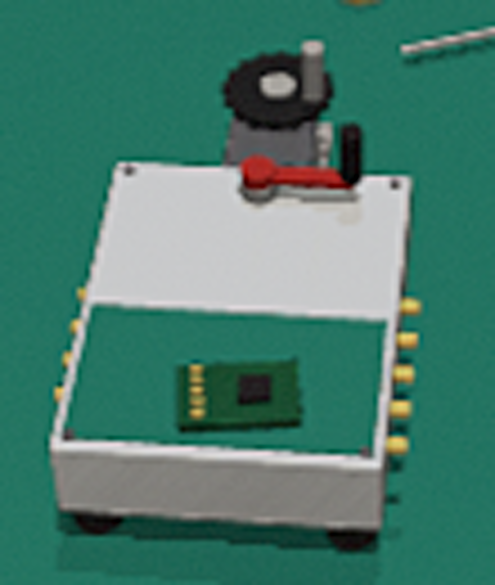

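```bash
cat > h.py <<'E'
import numpy as np
from scipy.optimize import least_squares
def load(n): return np.load(f"pics/a_{n}.npz")
def proj(f,P):
    c=(f["view"]@np.r_[P,1])[:3]; return (f["mtx"]@(c/c[2]))[:2]
E
python3 - <<'E'
from h import *
S,D=load("scene"),load("side")
loc={'A':(-.1,-.13,.085),'B':(.1,-.13,.085),'C':(.1,.13,.085),'D':(-.1,.13,.085),'H':(-.028,-.22,.127),'L':(-.062,-.105,.145)}
sc={'A':(152,253),'B':(374,412),'C':(636,202),'D':(418,68),'H':(124,326),'L':(212,187)}
si={'A':(410,180),'B':(117,165),'C':(52,450),'D':(384,460),'H':(313,44),'L':(350,128)}
obs=[(S,k,(np.array(v)+.5)/5-.5+[215,165]) for k,v in sc.items()]+[(D,k,(np.array(v)+.5)/4.5-.5+[210,150]) for k,v in si.items()]
def res(p):
    c,s=np.cos(p[2]),np.sin(p[2]);R=np.array([[c,-s],[s,c]])
    return np.concatenate([proj(f,np.r_[R@loc[k][:2]+p[:2],loc[k][2]])-o for f,k,o in obs])
for sub in (0,1):
    r=least_squares(res,[.5,-.1,0],loss='soft_l1');print(r.x);print(res(r.x).reshape(-1,2).round(1).tolist())
    break
p=r.x
c,s=np.cos(p[2]),np.sin(p[2]);R=np.array([[c,-s],[s,c]])
for k in [(0,-.22),(-.028,-.22),(0,-.105),(-.062,-.105)]: print(k,R@k+p[:2])
E
```

```text
[ 0.5475183   0.04321662 -0.05010308]
[[-0.7, -1.2], [0.0, -0.3], [0.8, -1.7], [-0.3, -1.3], [-2.2, 1.6], [0.1, 0.3], [-0.1, -0.8], [-0.6, -0.5], [-0.5, 0.2], [-0.1, 2.0], [0.1, -1.2], [-0.1, 0.5]]
(0, -0.22) [ 0.53650023 -0.1765073 ]
(-0.028, -0.22) [ 0.50853537 -0.175105  ]
(0, -0.105) [ 0.54225967 -0.06165161]
(-0.062, -0.105) [ 0.48033748 -0.05854652]
```

```bash
cat >> h.py <<'E'
from scipy.spatial.transform import Rotation as Ro
def down(yaw):  # tool x down, jaw (z) along (cos,sin)
    x=np.array([0,0,-1.]);z=np.array([np.cos(yaw),np.sin(yaw),0]);y=np.cross(z,x)
    return Ro.from_matrix(np.c_[x,y,z]).as_quat()
def projw(f,P):
    c=(f["view"]@np.r_[P,1])[:3]; th=np.arctan2(np.hypot(*c[:2]),c[2]); ph=np.arctan2(c[1],c[0])
    return f["mtx"][:2,2]+f["mtx"][0,0]*th*np.array([np.cos(ph),np.sin(ph)])
E
python3 - <<'E'
from h import *
from bench import env,kinematics,monitor,eyes
W=load("wrist");v=W["view"];cam=-v[:3,:3].T@v[:3,3]
s=monitor.sense();M=Ro.from_quat(s["ee_rot"]).as_matrix()
print("cam in tool",M.T@(cam-s["position"]), "axis",M.T@v[2,:3], "down img",M.T@v[1,:3])
for y in(-.05,-.05+np.pi): print(y,kinematics.ik([.5085,-.175,.25],down(y)))
E
```

```text
cam in tool [-0.14341375  0.06778562  0.00083308] axis [ 9.63378252e-01 -2.68146108e-01  8.63347813e-05] down img [-2.68145939e-01 -9.63377921e-01 -8.57916062e-04]
-0.05 [-5.49438747e-01  3.28270218e-01  1.42755249e+00 -4.44089210e-16
  1.38576995e+00 -4.99438747e-01]
3.0915926535897933 [-0.54943875  0.32827022  1.42755249  0.          1.38576995  2.64215391]
```

Run:
```python
from h import *
from bench import env,kinematics,monitor,eyes
import cv2
env.reach([.5085,-.175,.20],down(-.05))
f=eyes.grab_frame("wrist");np.savez("pics/b_wrist.npz",**f)
cv2.imwrite("pics/b_wrist.png",f["frame"][:,:,::-1])
s=monitor.sense();print(s["clock"],s["position"],s["contact_force"])
p=[0.5475183,0.04321662,-0.0501]
c,sn=np.cos(p[2]),np.sin(p[2]);R=np.array([[c,-sn],[sn,c]])
for k in [(0,-.22,.084),(-.028,-.22,.127),(0,-.105,.105),(-.062,-.105,.145),(-.1,-.13,.085),(.1,-.13,.085)]: print(k,projw(f,np.r_[R@k[:2]+p[:2],k[2]]))
```

```text
1.875 [ 0.50824486 -0.17591576  0.2000641 ] [-0.36521712  0.35464392 -0.17124448]
(0, -0.22, 0.084) [309.61665214 203.27906572]
(-0.028, -0.22, 0.127) [275.8008348  218.65373984]
(0, -0.105, 0.105) [314.07271368  57.12970361]
(-0.062, -0.105, 0.145) [219.38539627  45.52299761]
(-0.1, -0.13, 0.085) [185.57786415  95.44399206]
(0.1, -0.13, 0.085) [427.59050002 100.44951566]
```

View pics/b_wrist.png

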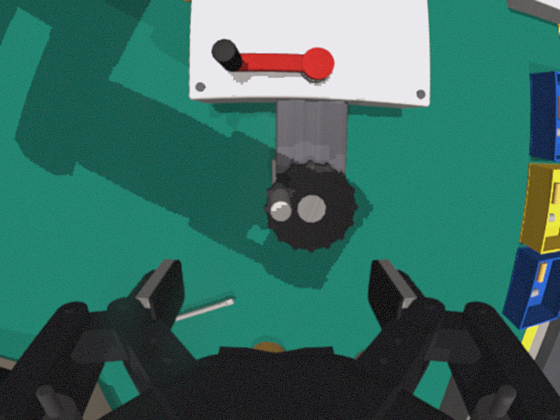

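Run:
```python
import cv2
a=cv2.imread("pics/b_wrist.png")[20:270,180:440]; cv2.imwrite("pics/c3.png",cv2.resize(a,None,fx=2.4,fy=2.4,interpolation=cv2.INTER_CUBIC))
a=cv2.imread("pics/b_wrist.png")[155:255,250:370]; cv2.imwrite("pics/c4.png",cv2.resize(a,None,fx=6,fy=6,interpolation=cv2.INTER_CUBIC))
```

```text
(no output)
```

View pics/c3.png

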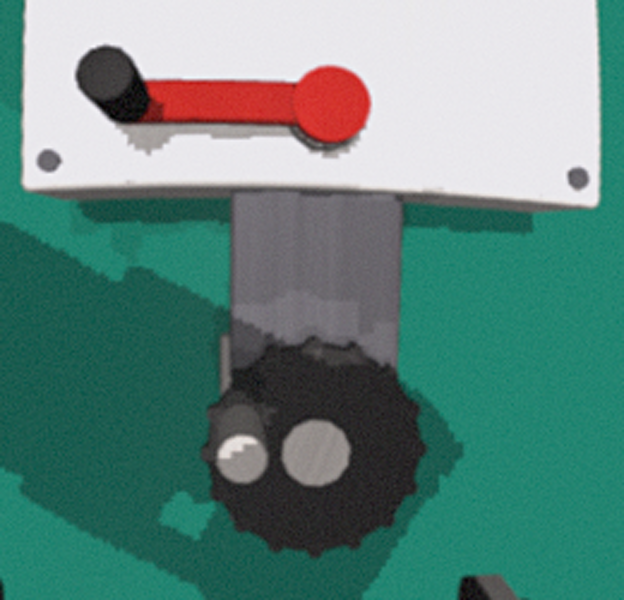

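View pics/c4.png

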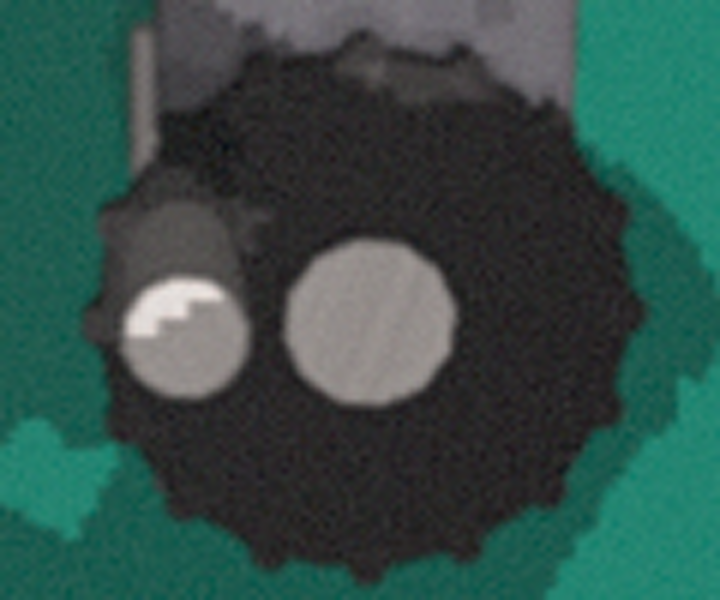

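```bash
cat > fit.py <<'E'
from h import *
S,D,W=load("scene"),load("side"),np.load("pics/b_wrist.npz")
base={'A':(-.1,-.13,.085),'B':(.1,-.13,.085),'C':(.1,.13,.085),'D':(-.1,.13,.085),'L':(-.062,-.105,.145),'W':(0,-.22,.083),'P':(0,-.105,.107)}
sc={'A':(152,253),'B':(374,412),'C':(636,202),'D':(418,68),'H':(124,326),'L':(212,187)}
si={'A':(410,180),'B':(117,165),'C':(52,450),'D':(384,460),'H':(313,44),'L':(350,128)}
wr={'A':(189.6,97.9),'B':(430,106.3),'L':(224.2,50.4),'P':(318.3,63.3),'W':(310.8,206),'H':(280.9,211.2)}
obs=[(S,k,(np.array(v)+.5)/5-.5+[215,165],1/2.5) for k,v in sc.items()]+[(D,k,(np.array(v)+.5)/4.5-.5+[210,150],1/2.5) for k,v in si.items()]+[(W,k,np.array(v),1/1.2) for k,v in wr.items()]
def L(k,p):
    if k=='H': return np.array([-.028*np.cos(p[3]),-.22+.028*np.sin(p[3]),.127])
    return np.array(base[k])
def res(p,w=1):
    c,s=np.cos(p[2]),np.sin(p[2]);R=np.array([[c,-s],[s,c]]);o_=[]
    for f,k,o,g in obs:
        l=L(k,p);P=np.r_[R@l[:2]+p[:2],l[2]]
        o_.append(((projw if f is W else proj)(f,P)-o)*(g if w else 1))
    return np.concatenate(o_)
r=least_squares(res,[.5,-.1,0,.2],loss='soft_l1');p=r.x;print(p)
for (f,k,o,g),e in zip(obs,res(p,0).reshape(-1,2)): print('W' if f is W else 'x',k,e.round(1))
c,s=np.cos(p[2]),np.sin(p[2]);R=np.array([[c,-s],[s,c]])
for k in 'WHPL': print(k,R@L(k,p)[:2]+p[:2])
E
python3 fit.py
```

```text
[ 0.55122387  0.03926828 -0.0598608   0.3257182 ]
x A [-0.8 -0.4]
x B [-0.4  1. ]
x C [ 1.2 -0.2]
x D [ 0.3 -0.3]
x H [-0.   1.2]
x L [0.  1.2]
x A [-0.9 -1.5]
x B [-1.2 -1.6]
x C [-2.1 -1.3]
x D [-2.   1.1]
x H [-1.1 -0.1]
x L [-1.  -0.3]
W A [-0.8  0.7]
W B [ 0.2 -0.1]
W L [-0.2 -0.3]
W P [ 0.1 -1.6]
W W [0.7 1.3]
W H [-0.3 -0.1]
W [ 0.53806236 -0.18033768]
H [ 0.51211809 -0.169807  ]
P [ 0.54494224 -0.06554365]
L [ 0.48305329 -0.0618345 ]
```

Run:
```python
from h import *
from bench import env,kinematics,monitor,eyes
import cv2
q=down(-.06)
env.movel([.5121,-.1698,.20],frame=q)
print(env.movel([.5121,-.1698,.092],guard=8))
def pr():
    s=monitor.sense();print(round(s["clock"],2),s["position"].round(4),s["contact_force"].round(2),s["ft_torque"].round(2),round(s["finger_gap"],3))
pr();env.close_gripper(40);pr();env.hold(.2);pr()
f=eyes.grab_frame("wrist");cv2.imwrite("pics/d.png",f["frame"][:,:,::-1])
```

```text
False
2.99 [ 0.5125 -0.1701  0.0929] [0.63 0.86 0.63] [-0.07  0.02  0.03] 0.994
3.63 [ 0.5119 -0.1698  0.0922] [-2.82 -0.04  4.53] [ 0.09  0.53 -0.02] 0.163
3.83 [ 0.512  -0.1698  0.0922] [-4.06  0.37  5.16] [0.08 0.68 0.04] 0.165
```

View pics/d.png

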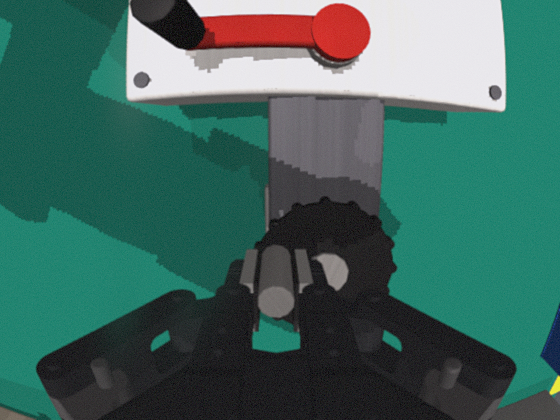

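```bash
cat > crank.py <<'E'
from h import *
from bench import env,kinematics,monitor,eyes
C=np.array([0.53806236,-0.18033768]);YAW=-.05986;r=.028;Z=.092
def pos(phi):  # clockwise from fixture -x
    a=np.pi-phi+YAW
    return np.array([C[0]+r*np.cos(a),C[1]+r*np.sin(a),Z])
def tan(phi):
    a=np.pi-phi+YAW; return np.array([np.sin(a),-np.cos(a)]),np.array([np.cos(a),np.sin(a)])
def rep(phi):
    s=monitor.sense();t,n=tan(phi);F=s["contact_force"]
    print(f"{s['clock']:.2f} phi={phi:.2f} Ft={-F[:2]@t:.2f} Fr={F[:2]@n:.2f} Fz={F[2]:.1f} act={np.round((s['position'][:2]-pos(phi)[:2])*1e3,1)} tz={s['ft_torque'][2]:.2f}",flush=True)
    return -F[:2]@t,F[:2]@n
E
python3 - <<'E'
from crank import *
for k in range(1,7):
    phi=.3257+.1*k; env.movel(pos(phi),velocity=.03); rep(phi)
env.hold(.2);rep(phi)
E
```

```text
4.13 phi=0.43 Ft=5.14 Fr=3.47 Fz=5.5 act=[-0.4 -0.6] tz=0.04
4.38 phi=0.53 Ft=6.70 Fr=3.84 Fz=5.4 act=[-0.5 -0.7] tz=0.02
4.63 phi=0.63 Ft=6.60 Fr=3.42 Fz=5.1 act=[-0.5 -0.7] tz=0.03
4.88 phi=0.73 Ft=7.24 Fr=1.70 Fz=4.4 act=[-0.5 -0.7] tz=0.04
5.13 phi=0.83 Ft=6.90 Fr=1.95 Fz=5.6 act=[-0.5 -0.7] tz=0.02
5.38 phi=0.93 Ft=8.06 Fr=0.82 Fz=5.2 act=[-0.4 -0.6] tz=-0.01
5.58 phi=0.93 Ft=6.41 Fr=0.78 Fz=5.3 act=[-0.4 -0.6] tz=0.03
```

```bash
cat >> crank.py <<'E'
def step(phi,v=.03):
    env.movel(pos(phi),velocity=v); t,n=tan(phi);A=[]
    for i in range(4):
        A.append(monitor.sense()["contact_force"][:2])
        if i<3: env.hold(.02)
    F=np.mean(A,0); return -F@t,F@n
def run(a,b,lim,d=.1):
    out=[];phi=a
    while phi<b-1e-6:
        phi=min(b,phi+d);ft,fr=step(phi);out.append(ft);print(f"{phi:.2f}:{ft:.1f}/{fr:.1f}",end="  ",flush=True)
        if len(out)>=2 and np.mean(out[-2:])>lim: print("LIM");break
    s=monitor.sense();print("\n",s["clock"],s["contact_force"].round(1),s["position"].round(4));return phi
E
python3 -c "
from crank import *
run(.9257,2.2257,9.5)"
```

```text
1.03:6.8/0.5  1.13:6.7/-0.8  1.23:6.7/-1.3  1.33:6.8/-1.9  1.43:6.9/-2.7  1.53:6.6/-3.0  1.63:6.6/-3.7  1.73:6.1/-4.8  1.83:6.4/-5.1  1.93:6.8/-5.5  2.03:6.6/-5.7  2.13:6.2/-6.2  2.23:6.4/-6.3  
 9.4833 [-8.8 -0.3  7.5] [ 0.5554 -0.1593  0.0921]
```

```bash
python3 -c "
from crank import *
run(2.2257,3.6257,8.4)"
```

```text
2.33:6.2/-6.3  2.43:6.8/-7.1  2.53:6.7/-6.6  2.63:6.0/-6.9  2.73:6.2/-7.0  2.83:6.3/-6.9  2.93:6.5/-6.4  3.03:6.7/-5.5  3.13:6.6/-5.6  3.23:6.6/-5.1  3.33:6.3/-4.2  3.43:6.8/-3.8  3.53:6.5/-3.2  3.63:6.3/-2.7  
 13.6833 [0.6 6.2 4.8] [ 0.5627 -0.1935  0.0922]
```

```bash
python3 -c "
from crank import *
run(3.6257,5.2257,8.2)"
```

```text
3.73:6.4/-2.1  3.83:7.3/-1.7  3.93:7.0/-1.3  4.03:7.0/-0.3  4.13:6.7/0.2  4.23:7.0/0.4  4.33:7.2/0.8  4.43:7.4/1.4  4.53:7.7/1.3  4.63:7.3/1.9  4.73:7.1/2.0  4.83:7.4/2.5  4.93:7.1/2.6  5.03:7.5/3.0  5.13:7.2/3.6  5.23:7.5/4.0  
 18.4833 [ 3.6 -7.4 -1.3] [ 0.5241 -0.2056  0.0923]
```

```bash
python3 -c "
from crank import *
run(5.2257,6.3257,8.7)"
```

```text
5.33:7.7/4.4  5.43:8.5/4.9  5.53:8.9/4.9  LIM

 19.3833 [  2.1 -10.7  -1. ] [ 0.5176 -0.2005  0.0923]
```

```bash
python3 -c "
from crank import *
run(5.5257,5.6757,12,.075)
import cv2
for n in('side','scene'):
    f=eyes.grab_frame(n);cv2.imwrite(f'pics/e_{n}.png',f['frame'][:,:,::-1])
import cv2
a=cv2.imread('pics/e_scene.png')[215:285,215:295]; cv2.imwrite('pics/e2.png',cv2.resize(a,None,fx=7,fy=7,interpolation=cv2.INTER_CUBIC))
"
```

```text
5.60:9.6/5.7  5.68:10.7/5.4  
 19.9833 [  1.4 -11.8  -1.4] [ 0.515  -0.1974  0.0923]
```

View pics/e2.png

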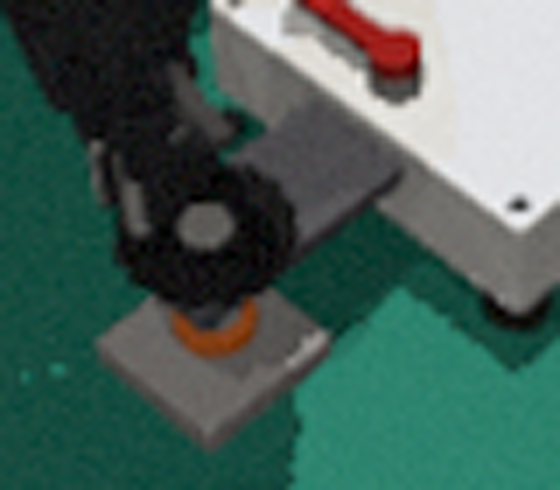

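Run:
```python
from crank import *
env.movel(pos(5.66),velocity=.02);rep(5.66)
env.release();rep(5.66)
p=pos(5.66)
print(env.movel([p[0],p[1],.20],guard=15))
env.movel([.483,-.0618,.21],velocity=.2)
s=monitor.sense();print(s["clock"],s["position"],s["contact_force"])
import cv2
f=eyes.grab_frame("wrist");cv2.imwrite("pics/g.png",f["frame"][:,:,::-1]);np.savez("pics/g.npz",**f)
print(projw(f,[.48305,-.06183,.145]))
```

```text
20.33 phi=5.66 Ft=8.39 Fr=5.32 Fz=-0.7 act=[ 0.6 -2.2] tz=-0.04
21.02 phi=5.66 Ft=0.00 Fr=-0.30 Fz=0.3 act=[0. 0.] tz=-0.03
False
22.725 [ 0.48316745 -0.06246414  0.20976138] [1.97962052 0.41150448 0.58046277]
[275.25484782 222.49756244]
```

View pics/g.png

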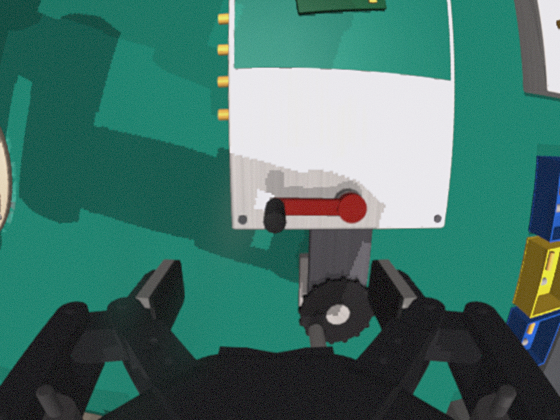

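```bash
cat > lev.py <<'E'
from h import *
from bench import env,kinematics,monitor,eyes
Pv=np.array([.54494,-.06554]);YAW=-.05986
def lp(t):
    a=np.pi-t+YAW;return np.array([Pv[0]+.062*np.cos(a),Pv[1]+.062*np.sin(a),.111])
def pr(t=0):
    s=monitor.sense();print(round(t,2),round(s["clock"],2),s["position"].round(4),s["contact_force"].round(1),s["ft_torque"].round(2),round(s["finger_gap"],3),flush=True);return s["contact_force"]
E
python3 - <<'E'
from lev import *
print(env.movel(lp(0),guard=8));pr()
env.close_gripper(30);pr()
for t in np.arange(.15,1.36,.15):
    env.movel(lp(t),velocity=.06);F=pr(t)
    if np.hypot(*F[:2])>30: break
E
```

```text
False
0 23.58 [ 0.4835 -0.0622  0.1117] [-0.2  0.6  0.1] [ 0.02 -0.02  0.  ] 1.001
0 24.22 [ 0.4823 -0.0617  0.1112] [-6.3 -1.2  5.5] [ 0.01  0.89 -0.  ] 0.177
0.15 24.52 [ 0.4835 -0.0521  0.1111] [-5.3  2.3  5.4] [ 0.36  0.82 -0.02] 0.179
0.3 24.83 [ 0.4859 -0.043   0.1111] [-6.6  3.   7. ] [ 0.48  1.02 -0.11] 0.18
0.45 25.14 [ 0.4894 -0.0343  0.1111] [-9.4  4.9  8.8] [ 0.75  1.43 -0.07] 0.174
0.6 25.45 [ 0.4939 -0.0259  0.111 ] [-13.    8.2  11.3] [ 1.21  1.94 -0.23] 0.175
0.75 25.76 [ 0.4995 -0.0181  0.111 ] [-15.4  14.   14.6] [ 2.02  2.35 -0.18] 0.176
0.9 26.07 [ 0.5061 -0.0112  0.111 ] [-18.   19.2  16.5] [ 2.78  2.82 -0.42] 0.175
1.05 26.38 [ 0.5149 -0.006   0.1107] [-12.2  22.    9.9] [ 3.35  1.67 -0.11] 0.177
1.2 26.68 [ 0.524  -0.0029  0.1106] [-8.8 20.1  6.6] [ 3.02  1.19 -0.29] 0.181
1.35 26.99 [ 0.5339 -0.0015  0.1106] [-4.8 15.2  4. ] [ 2.4   0.55 -0.22] 0.179
```

Run:
```python
from lev import *
for t in np.arange(1.39,1.64,.04):
    g=env.movel(lp(t)+[0,.001,0],velocity=.03,guard=12);F=pr(t)
    if g or F[0]<-14: print("stop",g);break
```

```text
1.39 27.24 [ 0.5362 -0.0008  0.1106] [-5.2 12.3  3.2] [ 1.75  0.75 -0.18] 0.179
1.43 27.49 [ 0.5387 -0.0008  0.1106] [-5.7 10.   3. ] [ 1.55  0.7  -0.29] 0.181
1.47 27.74 [ 0.5413 -0.0007  0.1106] [-3.4  9.8  1.5] [ 1.57  0.49 -0.15] 0.173
1.51 27.99 [ 5.435e-01 -5.000e-04  1.105e-01] [-5.8 10.2  3.1] [ 1.68  0.83 -0.39] 0.177
1.55 28.24 [ 5.438e-01 -3.000e-04  1.104e-01] [-20.2   9.6  10.1] [ 1.56  2.83 -0.23] 0.178
stop False
```

Run:
```python
from lev import *
import cv2
env.movel(lp(1.52)+[0,.001,0],velocity=.03);pr()
env.release();pr()
s=monitor.sense();p=s["position"]
print(env.movel([p[0],p[1],.23],guard=10))
env.movel([.5,-.12,.27],velocity=.2);env.hold(.3);pr()
for n in("wrist","side","scene"):
    f=eyes.grab_frame(n);cv2.imwrite(f"pics/k_{n}.png",f["frame"][:,:,::-1])
    np.savez(f"pics/k_{n}.npz",**f)
f=np.load("pics/k_wrist.npz")
for t in (1.35,1.5): print(t,projw(f,np.r_[lp(t)[:2],.145]))
print(projw(f,np.r_[Pv,.107]))
from crank import pos
for ph in(5.4,5.6,5.8): print(ph,projw(f,np.r_[pos(ph)[:2],.127]))
a=cv2.imread('pics/k_scene.png')[165:285,215:355]; cv2.imwrite('pics/k2.png',cv2.resize(a,None,fx=5,fy=5,interpolation=cv2.INTER_CUBIC))
```

```text
0 28.49 [ 5.436e-01 -3.000e-04  1.105e-01] [-8.7 10.5  4.7] [ 1.7   1.21 -0.18] 0.174
0 29.18 [ 0.5455 -0.0026  0.111 ] [ 0.1  0.1 -0.1] [-0.01  0.    0.04] 1.0
False
0 31.23 [ 0.5001 -0.1194  0.2698] [-0.4 -0.3  0.3] [0.01 0.01 0.  ] 1.001
1.35 [309.83896554  62.78827983]
1.5 [321.01227624  61.61630184]
[319.70113415 133.76502549]
5.4 [299.63053336 276.39220197]
5.6 [295.73395162 272.85455945]
5.8 [292.69312817 268.6152356 ]
```

View pics/k_wrist.png

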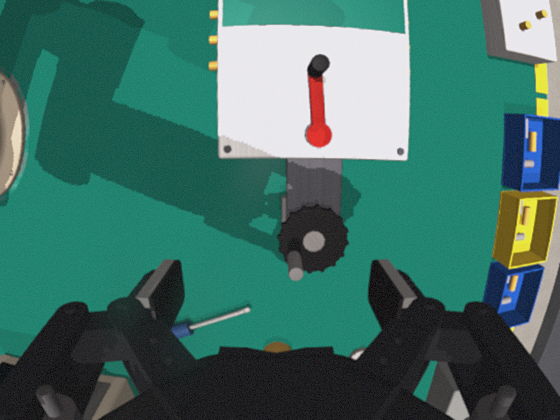

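View pics/k2.png

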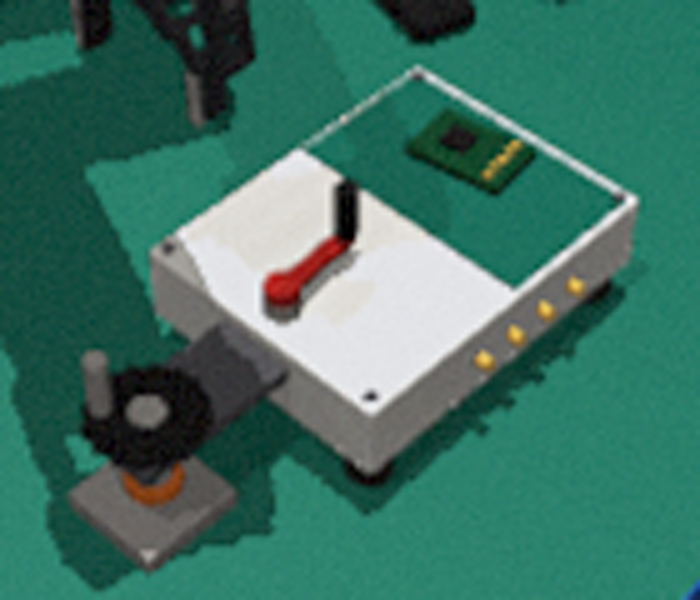

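```bash
python3 -c "
from bench import job
print(job.hand_in())"
```

```text
the job is handed in; nothing more can be done
None
```

I lowered the foot onto the block by feel, swung the lock lever to its stop and handed the job in. The robot's clock read about 31 s of the 72 s allowed.

**Foot contact:** I gripped the crank handle and turned it clockwise in small steps, reading the force after each one. The resistance, read stopped after each step, was about 6.6 N to start with and drifted to about 7.3 N late in the turn. It began to climb at about 5.3 rad and reached 10.7 N, so I stopped at a commanded 5.68 rad. That rise implies roughly 15–25 N under the sole, inside the 2–45 N window. This is inferred from the handle force; the sole force itself was not measured.

**Lock lever:** I gripped the post and swung it until the force rose sharply at about 1.5 rad. I backed off slightly and released.

**Last checks:**
- The lever post shows at (320, 64) in the wrist picture; 1.5 rad predicts (321, 62).
- The handle top shows at (296, 274), which puts the wheel at about 5.6 rad, just short of where I stopped.
- The sole appears to sit on the block in the scene picture, though that picture is too coarse to confirm contact by itself.
- The arm is clear of everything, with the tool force near zero. I saw no bystander moved, but did not measure their positions.

**Did not agree:**
- The wheel did not start at 0 but at about 0.33 rad.
- While gripping the lever I felt sideways forces up to about 25 N, because my estimate of its centre was slightly off. This is within the limits.

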